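# Release the ratchet bar of the counter clamp and put it in its case

### The arm

A 6-joint arm with a two-finger parallel gripper is mounted at the origin on a cart in front of the work surface, level with it; the furniture and walls round the work are solid. World frame = base frame: x ahead of the robot, y to its left, z up, the work surface at z = 0. Lengths are in m, angles in rad, forces in N, time in s.
With the tool pointing down it reaches from about 0.375 to 0.975 m from the base axis. Payload 3.8 kg.
Tool frame: the origin (TCP) lies at the very end of the fingers, on their centre line; the grasp point (between the pads) lies bot.hold_point_z behind it (bot.hold_point_z is the distance from the TCP to the grasp point, in m); z points along the fingers, y is the line along which they close (so a half turn about z gives the same grasp; the last joint's range is limited). The gripper opens to 85 mm and grips with 20 to 120 N. Pads are 22 mm wide; open, the fingers measure 114 mm over their backs; the gripper's body (76 mm by 85 mm) begins 54 mm behind the grasp point. The pads swing forward as they close: fully open they stand 13 mm farther back than shut.
Start: joints at [1.199, 0.264, 1.604, -0, 1.274, -0.037], TCP at [0.222, 0.638, 0.231] pointing down, gripper open.
Joint ranges: [-2.63, 2.63], [-0.94, 2.18], [0.31, 2.57], [-1.31, 4.45], [0, 2.66], [-2.55, 2.55]. Speed limits (rad/s): [2.57, 2.57, 3.14, 3.14, 3.14, 3.14].

### API

Orientations are given as a rotation vector (axis times angle).
In Python, from workcell import bot gives the robot as it stands.
- The arm moves only by the tool jog_arm, called after ">>>" as name(argument=value, ...) on one line, values as JSON. Schema: {"type":"object","properties":{"steps":{"type":"string"},"jaw":{"type":"number"},"grip_n":{"type":"number"},"only":{"type":"string"},"quiet":{"type":"boolean"},"lines":{"type":"string"}},"required":["steps"],"additionalProperties":false}. steps is a string of 1 to 5 rows, one to a line, with the numbers parted by spaces; each row has 4 numbers: dx, dy, dz in m, then a turn about the tool's z in rad; each row shifts and turns the commanded pose from where the row before left it, along the tool's axes as they then stand; what a row does not reach is not made up. A row lasts 1/8 s, in which the tool goes at most 0.0625 m and 0.188 rad, less where a joint would pass 70% of its speed; a pose out of reach is approached as far as the arm can. jaw is the opening from 0.0 (shut) to 1.0 (fully open), set as the call begins (left out keeps the last). The fingers move at their own pace and stop on an object; grip_n is the grip in N (left out, the last holds). Time passes only in rows, so rows that do not move let the fingers close. The tool returns the time, the measured TCP pose, the force, the opening and the grip force at its end. only (a regular expression) keeps the lines of the reply that match it, lines (a string "A,B") keeps lines A to B, and quiet returns only ok. Input that does not fit is refused with a message, and nothing moves.
- bot.read_state(): the state, without advancing time (a new reading comes with each control period).
- bot.read_camera(name): name is "side" or "top"; returns the picture (480x640x3 uint8, red, green, blue); there is no depth.
- bot.camera_info(name): a dict with "intrinsics" (3x3 intrinsics, pixels), "k1" (the pictures are not rectified: a ray, as slopes to the right and down, at radius r is drawn at 1 + k1 r^2 times it, then the intrinsics apply), "extrinsics" (4x4, takes a point from camera to world coordinates). Camera axes: x right, y down, z forward; pixel columns grow to the right and rows downward; lengths in m; the calibration is good to about 2 mm. A picture is of the moment at which its call begins. camera_info takes no time and is no camera call.
- bot.finish_job(): hands the job in; it is judged then, once.
The state is a dict: "time": time; "q": joint angles; "joint_vel": joint speeds; "joint_torque": joint torques, N m; "tool_pos": TCP position; "tcp_rot": TCP orientation; "wrist_force": force on the tool from outside, world axes, zero at the start; "torque": the same for the moment, N m; "width": opening from 0.0 (shut) to 1.0 (fully open); "grip_force": force on a finger pad.
Only numpy, scipy, OpenCV 4.12 (cv2) and the standard library are available. Lean on these libraries where they do the work, as an engineer would, in place of code of your own. Each camera call takes 0.05 s, during which the arm holds its last target. There are 200 camera calls.

### The job

Swing the ratchet pawl of the counter clamp up clear of the teeth, draw the toothed bar right out of the clamp by its handle, and set it down flat on the bare counter. Then take it up again by its middle, where the case leaves room for the fingers, and lay it in its fitted wooden case, handle in the wide pocket, fully home on the case floor. Leave the tin standing in the clamp and do not disturb the jars and the onion.

Things in the scene. Friction and masses are not known exactly. Their poses are not given: they have to be found in the camera images.
- clamp: Fixed clamp. Wooden base 212x80x12 mm (x -70 to 142 mm, y +-40); origin on the counter under the middle of the steel channel. The bar lies on the base along the clamp's x axis, handle to -x, and is drawn out to -x. Channel x +-60, inner width 21, outer y +-18.5, walls to z = 38 mm. Pawl lugs at x = -32 rise to z = 58. Wooden end stop at x 127 to 141, 62 mm high.
- channel_mouth (a point): Front end of the channel, where the bar comes out: clamp x = -60, y = 0, z = 22 mm. Steel yokes close the channel above the bar at both ends (underside z = 36, top z = 44 mm, each 16 mm long), so the bar leaves only lengthwise; it is out when its plain end is 3 mm or more in front of this point.
- pawl (a joint): Pawl angle, rad: 0 = down, tip between the teeth (the bar then comes out only some 5 mm); grows to 0.95 as the tab end swings up; from 0.3 the tip is well clear. Hinge parallel to the clamp's y axis at clamp x = -32, z = 48 mm; stiff (0.07 N m), stays where it is left.
- pawl_tab (a point): Grip point on the pawl's upright steel tab, a plate 24 mm long (clamp x), 12 mm thick (clamp y), 34 mm high, its top 13 mm above this point when down. Then the point is at clamp x = 34, y = 0, z = 74 mm, 71 mm from the hinge line; it swings up and towards clamp -x.
- bar: Loose toothed steel bar with dark wooden cross handle, 190 mm long, 0.16 kg. Origin on its underside at mid-length; x runs from the handle (-x end) to the plain end (+95 mm), z up on the toothed side. Bar 16 mm wide, 12 high, teeth to 20 mm from x = -18 on. Balance near x = -10 mm. At the start its origin is at about x = -29, z = 12 mm in the clamp, plain end almost touching the tin.
- bar_handle (a point): Middle of the bar's cross handle, at bar x = -88, z = 20 mm: a block 14 mm along the bar, 60 mm across it, 40 mm high from the bar's underside. At the start 50 mm are free between it and the channel.
- case: Fixed open wooden case 212x100x50 mm, origin at the centre of its underside; floor 8 mm thick. End blocks rise to z = 50; between x = -32 and +32 mm it is open to both sides down to the floor, for the fingers. Slot for the bar y +-11 mm, to x = +99. The bar lies in it with its origin at x = 0, y = 0, z = 8 mm, x axis along the case's, handle at the -x end.
- case_pocket (a point): Centre of the wide pocket for the cross handle, on the case floor: case x = -88, y = 0, z = 8 mm. Pocket 22 mm along the case (x -99 to -77), 70 mm across: no room for fingers beside the handle.
- food_grinder: Fixed meat grinder with hopper and crank, clamped to the counter's front edge at the right end; stays below 0.4 m height and within about 0.2 m of (0.35, -0.48) in plan. Origin under its foot, below the counter top. An obstacle: swing the arm clear of it. The counter's front edge is at about x = 0.38; shelves hang over it from x = 0.62 on, so keep the hand in front of that.
- tin: Food tin, 57 mm diameter, 72 mm high, standing on the clamp's base plate between the bar's plain end and the end stop; origin at the centre of its underside. Must stay.
- spice_jar: Bystander: loose spice jar, 46 mm diameter, 96 mm high, standing on the counter between the clamp and the case, ahead of the bar's handle; origin at the centre of its underside.
- squat_jar: Bystander: loose glass jar, 68 mm diameter, 84 mm high, at the back; origin at the centre of its underside.
- onion: Bystander: loose onion, 79 mm diameter, 85 mm high, at the back; origin at the centre of its underside.

How it is judged:
On the way, in this order (a step that is already met when the one before it is completed fails the run):
1. the pawl is swung up clear of the teeth (0.3 rad or more) while the bar is still in the clamp (value of joint pawl above 0.3 rad and x of bar in the frame of clamp above -0.045 m), for 0.2 s.
2. the bar is drawn right out: its plain end is past the front of the channel (x of bar in the frame of clamp below -0.158 m), for 0.1 s.
3. the bar is set down flat on the bare counter, let go and at rest (height (world z) of bar below 0.005 m and angle between bar's own z axis and vertical below 0.08 rad and linear speed of bar below 0.02 m/s and contact force between the fingers and bar below 0.3 N), for 0.2 s.
At the end, for the whole second after the job is handed in: The bar lies still and flat in the case, handle in the wide pocket: its origin within 8 mm along and 6 mm across the case's centre and no more than 3 mm above the case floor; the tin still stands in the clamp within 15 mm of its place. The pawl may be left at any angle (x of bar in the frame of case between -0.008 and 0.008 m and y of bar in the frame of case between -0.006 and 0.006 m and z of bar in the frame of case below 0.011 m and angle between bar's own z axis and vertical below 0.06 rad and angle between the x axis of bar and the x axis of case, either way round below 0.12 rad and linear speed of bar below 0.02 m/s and angle between tin's own z axis and vertical below 0.1 rad and distance of tin from where it was at the start of the episode below 0.015 m); the robot touches nothing.
It fails at once if the tin is tipped or pushed more than 20 mm (distance of tin from where it was at the start of the episode above 0.02 m or angle between tin's own z axis and vertical above 0.25 rad).
It fails at once if the spice jar is tipped or pushed more than 25 mm (distance of spice_jar from where it was at the start of the episode above 0.025 m or angle between spice_jar's own z axis and vertical above 0.3 rad).
It fails at once if the squat jar is tipped or pushed more than 25 mm (distance of squat_jar from where it was at the start of the episode above 0.025 m or angle between squat_jar's own z axis and vertical above 0.3 rad).
It fails at once if the onion is tipped or pushed more than 25 mm (distance of onion from where it was at the start of the episode above 0.025 m or angle between onion's own z axis and vertical above 0.3 rad).
It also fails if it takes over 61 s, if anything falls off the work surface, if the arm or the gripper's body presses on something with over 40 N, if the wrist force passes 120 N, or if a joint passes its speed limit or range.

## Working session

There is one attempt and no reset: what is moved stays moved. The work goes in short steps, Python scripts to look and compute and a tool call to move; the robot and the scene stay as the last step left them, time stands still between calls to the robot, and variables do not carry over. Pictures are saved under pics/ and viewed, at most 10 in all, crops included, and the job is handed in when it is done.

```bash
ls; mkdir -p pics
```

Run:
```python
from workcell import bot
import cv2
for n in("side","top"):
    cv2.imwrite(f"pics/{n}0.png",bot.read_camera(n)[:,:,::-1]); i=bot.camera_info(n); print(n,i)
print(bot.hold_point_z,bot.read_state())
```

```text
pics
workcell.py
side {'intrinsics': array([[584.99251904,   0.        , 328.44518392],
       [  0.        , 584.99251904, 236.57715385],
       [  0.        ,   0.        ,   1.        ]]), 'k1': 0.04069404092640096, 'extrinsics': array([[-0.89761735, -0.3443088 ,  0.27519909,  0.00173337],
       [-0.44047779,  0.67774813, -0.58875869,  1.07393064],
       [ 0.01619913, -0.6496991 , -0.76001886,  1.43679727],
       [ 0.        ,  0.        ,  0.        ,  1.        ]])}
top {'intrinsics': array([[456.97308827,   0.        , 320.40396156],
       [  0.        , 456.97308827, 242.52934357],
       [  0.        ,   0.        ,   1.        ]]), 'k1': 0.0019231063055750773, 'extrinsics': array([[-0.0245635 , -0.98040125,  0.19547386,  0.25592453],
       [-0.99956341,  0.02087448, -0.02091026, -0.02470759],
       [ 0.01642003, -0.19590215, -0.98048597,  1.21599126],
       [ 0.        ,  0.        ,  0.        ,  1.        ]])}
0.0187 {'time': 0.1, 'q': array([ 1.19910486e+00,  2.64684480e-01,  1.60526858e+00,  1.92678836e-06,
        1.27369877e+00, -3.69041961e-02]), 'joint_vel': array([-0.00017071, -0.00104836, -0.00154168,  0.00018762,  0.00095909,
       -0.00080949]), 'joint_torque': array([-3.17941331e-04, -5.16704786e+01, -3.68590772e+01, -9.98498786e-05,
        6.22993073e-03,  2.02986956e-05]), 'tool_pos': array([0.22154221, 0.63689385, 0.23006521]), 'tcp_rot': array([-0.52336083, -3.09726521,  0.00316628]), 'wrist_force': array([ 0.6756584 ,  0.66692506, -0.33522665]), 'torque': array([0.03237267, 0.01487509, 0.01466336]), 'grip_force': 0.0, 'width': 1.0022461228600188}
```

View pics/top0.png

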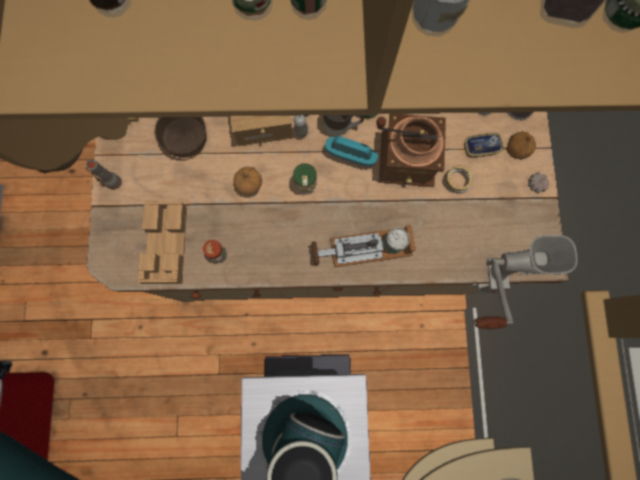

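View pics/side0.png

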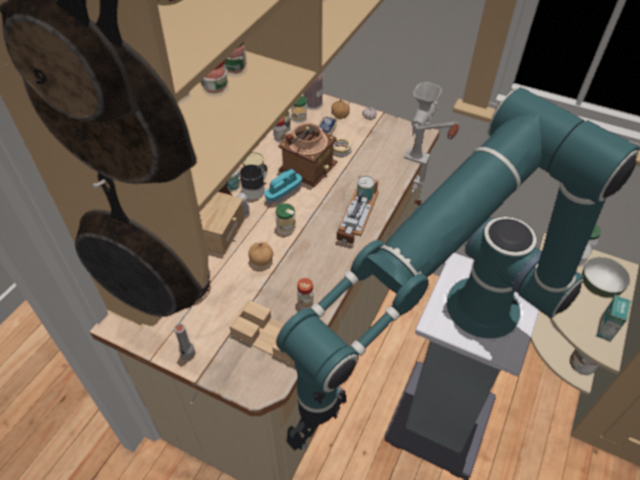

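The top view shows the clamp at about (360,247), with the handle at (314,253) and the tin at (397,240). The spice jar is at (213,250) and the case at (162,243). In the side view the arm hides part of the case. I'll zoom in on the top view.

Create h.py:
```python
import numpy as np, cv2
from workcell import bot
from scipy.spatial.transform import Rotation as R
def ray(n,px):
    c=bot.camera_info(n);K=c["intrinsics"];E=c["extrinsics"]
    px=np.atleast_2d(np.array(px,float))
    d=cv2.undistortPoints(px[:,None],K,np.array([c["k1"],0,0,0,0.]))[:,0]
    return E[:3,3],np.c_[d,np.ones(len(d))]@E[:3,:3].T
def onz(n,px,z):
    o,d=ray(n,px); return o+d*((z-o[2])/d[:,2])[:,None]
def proj(n,P):
    c=bot.camera_info(n);E=np.linalg.inv(c["extrinsics"])
    return cv2.projectPoints(np.atleast_2d(np.array(P,float)),cv2.Rodrigues(E[:3,:3])[0],E[:3,3],c["intrinsics"],np.array([c["k1"],0,0,0,0.]))[0][:,0]
def tri(pt,ps):
    o1,d1=ray("top",pt);o2,d2=ray("side",ps);d1=d1[0];d2=d2[0]
    s=np.linalg.lstsq(np.c_[d1,-d2],o2-o1,rcond=None)[0]
    a,b=o1+s[0]*d1,o2+s[1]*d2; return (a+b)/2,np.linalg.norm(a-b)
```

Run:
```python
import cv2,numpy as np
a=cv2.imread('pics/top0.png')
c1=cv2.resize(a[195:295,125:235],None,fx=5,fy=5,interpolation=2)
c2=cv2.resize(a[215:275,300:425],None,fx=6.4,fy=6.4,interpolation=2)
cv2.imwrite('pics/c1.png',c1);cv2.imwrite('pics/c2.png',c2)
```

```text
(no output)
```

View pics/c1.png

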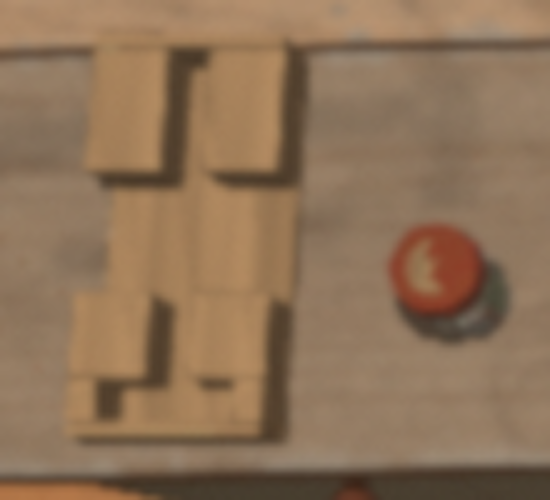

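View pics/c2.png

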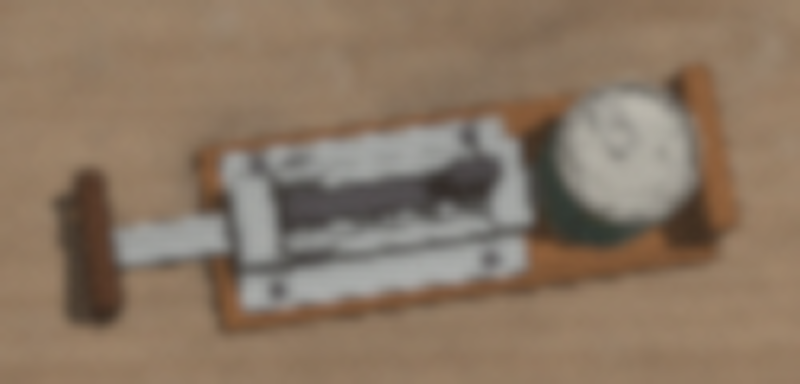

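In the case crop, the wide pocket is at the bottom, towards the robot. Its top-face corners are about (100,38), (292,40), (262,438) and (68,438). In the clamp crop, the base's left corners are (197,155) and (225,330), and the bar runs left to the handle at about (97,245).

Run:
```python
from h import *
f=lambda p,z,o,s: onz("top",np.array(p)/s+np.array(o)-0.5*(1-1/s)*0,z).round(4)
c=f([(100,38),(292,40),(262,438),(68,438)],.05,(125,195),5)
print("case",c,np.linalg.norm(np.diff(c,axis=0),axis=1),c.mean(0))
lay=f([(290,40),(282,175),(208,172),(165,172),(88,172),(75,292),(270,380)],.05,(125,195),5);print(lay)
b=f([(197,155),(225,330),(715,260)],.012,(300,215),6.4);print("base",b,np.linalg.norm(np.diff(b,axis=0),axis=1))
h=f([(75,172),(100,168),(120,318),(92,322)],.052,(300,215),6.4);print("handle",h,h.mean(0),np.linalg.norm(np.diff(h,axis=0),axis=1))
e=f([(685,68),(710,62),(740,225),(712,232)],.062,(300,215),6.4);print("stop",e,e.mean(0))
t=f([(625,155)],.084,(300,215),6.4);print("tin",t)
w=f([(220,155),(500,120),(528,270),(240,312)],.038,(300,215),6.4);print("chan",w,w.mean(0))
print("spice",f([(437,268)],.096,(125,195),5))
# clamp frame
d=b[2]-b[1];print(np.degrees(np.arctan2(d[1],d[0])))
```

```text
case [[0.6053 0.4092 0.05  ]
 [0.6022 0.3087 0.05  ]
 [0.3922 0.3167 0.05  ]
 [0.3944 0.4147 0.05  ]] [0.1005478  0.21015233 0.09802469] [0.498525 0.362325 0.05    ]
[[0.6022 0.3097 0.05  ]
 [0.5293 0.3114 0.05  ]
 [0.5317 0.3497 0.05  ]
 [0.5322 0.372  0.05  ]
 [0.533  0.4117 0.05  ]
 [0.4698 0.4151 0.05  ]
 [0.4219 0.3138 0.05  ]]
base [[ 0.5044 -0.0785  0.012 ]
 [ 0.4299 -0.088   0.012 ]
 [ 0.455  -0.2943  0.012 ]] [0.07510326 0.20782132]
handle [[ 0.4902 -0.027   0.052 ]
 [ 0.4916 -0.0372  0.052 ]
 [ 0.43   -0.0438  0.052 ]
 [ 0.4286 -0.0326  0.052 ]] [ 0.4601  -0.03515  0.052  ] [0.01029563 0.06195256 0.01128716]
stop [[ 0.526  -0.2759  0.062 ]
 [ 0.5283 -0.2862  0.062 ]
 [ 0.4607 -0.2941  0.062 ]
 [ 0.4581 -0.2826  0.062 ]] [ 0.493275 -0.2847    0.062   ]
tin [[ 0.486 -0.245  0.084]]
chan [[ 0.4989 -0.0868  0.038 ]
 [ 0.5112 -0.2031  0.038 ]
 [ 0.4482 -0.2114  0.038 ]
 [ 0.4334 -0.093   0.038 ]] [ 0.472925 -0.148575  0.038   ]
spice [[0.4696 0.2199 0.096 ]]
-83.06306222791035
```

Add to h.py:
```python
O=np.array([.475,-.151,0]);u=np.array([.13,-.9915,0]);v=np.array([.9915,.13,0]);AZ=np.arctan2(v[1],v[0])
def cl(x,y,z): return O+x*u+y*v+[0,0,z]
def to(P,az=None,turn_first=False):
    s=bot.read_state();M=R.from_rotvec(s["tcp_rot"]).as_matrix()
    a=np.arctan2(M[1,1],M[0,1]);t=0 if az is None else (a-az+np.pi/2)%np.pi-np.pi/2
    if turn_first: M=M@R.from_rotvec([0,0,t]).as_matrix()
    print("pos",s["tool_pos"].round(4),"tilt",M[2,2].round(5),"az",a.round(3),"q6",s["q"][5].round(2),"d",(M.T@(np.array(P)-s["tool_pos"])).round(4),"turn",round(t,3))
```

Run:
```python
from h import *
to((.45,.25,.25),AZ);to((.45,.25,.25),AZ,True);to(cl(.034,0,.15),AZ,True)
```

```text
pos [0.2215 0.6369 0.2301] tilt -1.0 az 1.236 q6 -0.04 d [-0.3429 -0.2904 -0.0194] turn 1.106
pos [0.2215 0.6369 0.2301] tilt -1.0 az 1.236 q6 -0.04 d [-0.4133  0.1762 -0.0194] turn 1.106
pos [0.2215 0.6369 0.2301] tilt -1.0 az 1.236 q6 -0.04 d [-0.848   0.149   0.0814] turn 1.106
```

>>> jog_arm(steps="0 0 0 0.184\n0 0 0 0.184\n0 0 0 0.184\n0 0 0 0.184\n0 0 0 0.184", jaw=0.6)

```text
time: 0.72
tool_pos: [0.2216, 0.6371, 0.2305]
tcp_rot: [1.852, 2.537, -0.002]
wrist_force: [-0.7, -0.0, -0.5]
width: 0.597
grip_force: 0.0
```

>>> jog_arm(steps="0 0 0 0.184\n-0.052 0.022 0 0\n-0.052 0.022 0 0\n-0.052 0.022 0 0\n-0.052 0.022 0 0")

```text
time: 1.35
tool_pos: [0.3368, 0.4411, 0.2307]
tcp_rot: [2.069, 2.363, -0.001]
wrist_force: [0.6, -0.7, -0.2]
width: 0.601
grip_force: 0.0
```

>>> jog_arm(steps="-0.052 0.022 0 0\n-0.052 0.022 0 0\n-0.052 0.022 0 0\n-0.052 0.022 0 0\n-0.055 0 0 0")

```text
time: 1.98
tool_pos: [0.4593, 0.192, 0.231]
tcp_rot: [2.07, 2.363, 0.0]
wrist_force: [0.5, -0.2, 1.0]
width: 0.601
grip_force: 0.0
```

>>> jog_arm(steps="-0.055 0 0 0\n-0.055 0 0 0\n-0.055 0 0.02 0\n-0.055 0 0.03 0\n0 0 0 0")

```text
time: 2.6
tool_pos: [0.4849, -0.0272, 0.1783]
tcp_rot: [-2.074, -2.354, 0.006]
wrist_force: [0.4, -0.3, -0.3]
width: 0.601
grip_force: 0.0
```

```bash
python3 -c "
from h import *
to(cl(.034,0,.150),AZ,True)"
```

```text
pos [ 0.4849 -0.0272  0.1783] tilt -0.99998 az 0.126 q6 -0.23 d [-0.1555 -0.0257  0.0283] turn -0.004
```

Run:
```python
from h import *
a=cv2.imread('pics/side0.png')
P=[cl(.034,0,.087),cl(-.117,0,.052),cl(-.070,.04,.012),cl(-.070,-.04,.012),cl(.134,0,.062),cl(.0945,0,.084),[.4985,.3625,.05]]
p=proj("side",P);print(p.round(1))
x0,y0=310,160;s=8
c=cv2.resize(a[y0:y0+75,x0:x0+85],None,fx=s,fy=s,interpolation=2)
for q in p[:6]: cv2.drawMarker(c,tuple(int(k) for k in (q-[x0,y0]+.5)*s),(0,0,255),0,14,1)
cv2.imwrite('pics/s1.png',c)
```

```text
[[360.4 193.3]
 [346.  233.5]
 [338.1 228.1]
 [361.7 234.4]
 [368.5 178.6]
 [365.6 181.6]
 [272.  326.8]]
```

View pics/s1.png

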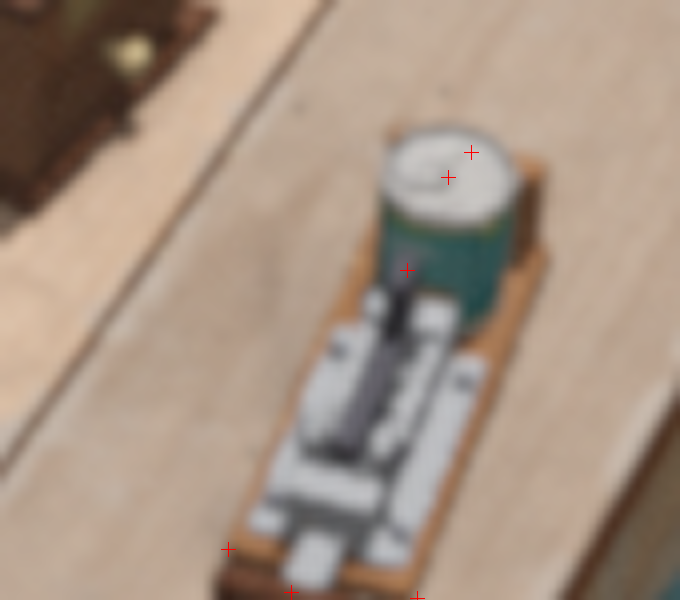

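Projected points in the side crop land within about 1–2 px of the real features: tin lid centre (450,178), tab top (407,268), base corners. The clamp frame is therefore good to about 2 mm. I'll descend on the tab.

>>> jog_arm(steps="-0.05 -0.008 0 0\n-0.05 -0.008 0 0\n-0.055 -0.009 0 0\n0 0 0 0\n0 0 0 0")

```text
time: 3.22
tool_pos: [0.4829, -0.1801, 0.1815]
tcp_rot: [-2.07, -2.362, -0.001]
wrist_force: [0.8, -0.1, 0.4]
width: 0.598
grip_force: 0.0
```

```bash
python3 -c "
from h import *
to(cl(.034,0,.0555),AZ,True)"
```

```text
pos [ 0.4829 -0.1801  0.1815] tilt -1.0 az 0.132 q6 -0.54 d [-0.0043 -0.0041  0.126 ] turn 0.002
```

>>> jog_arm(steps="-0.004 -0.004 0.04 0\n0 0 0.05 0\n0 0 0.036 0\n0 0 0 0\n0 0 0 0")

```text
time: 3.85
tool_pos: [0.4806, -0.1849, 0.0567]
tcp_rot: [2.067, 2.364, 0.001]
wrist_force: [1.0, 0.5, 0.1]
width: 0.599
grip_force: 0.0
```

>>> jog_arm(steps="0 0 0 0\n0 0 0 0\n0 0 0 0\n0 0 0 0", jaw=0, grip_n=25)

```text
time: 4.35
tool_pos: [0.4825, -0.1859, 0.0573]
tcp_rot: [2.068, 2.358, 0.006]
wrist_force: [6.1, 2.3, 0.7]
width: 0.133
grip_force: 31.6
```

```bash
python3 -c "
from h import *
to(cl(.034,0,.0555),AZ,True)"
```

```text
pos [ 0.4825 -0.1859  0.0573] tilt -0.99998 az 0.131 q6 -0.55 d [ 0.0016 -0.0029  0.0018] turn 0.0
```

>>> jog_arm(steps="0.0036 0.002 -0.0077 0\n0.0045 0 -0.0073 0\n0.0053 0 -0.0066 0\n0.0061 0 -0.006 0\n0.0068 0 -0.0052 0")

```text
time: 4.97
tool_pos: [0.4791, -0.1597, 0.0891]
tcp_rot: [2.068, 2.36, 0.002]
wrist_force: [6.6, -1.8, -5.7]
width: 0.135
grip_force: 28.5
```

>>> jog_arm(steps="0 0 0 0\n0 0 0 0")

```text
time: 5.22
tool_pos: [0.4792, -0.1594, 0.0892]
tcp_rot: [2.069, 2.361, 0.003]
wrist_force: [5.4, 0.6, 1.2]
width: 0.132
grip_force: 29.5
```

```bash
python3 -c "
from h import *
to(cl(.034,0,.0555),AZ,True)"
```

```text
pos [ 0.4792 -0.1594  0.0892] tilt -1.0 az 0.132 q6 -0.5 d [-0.0251 -0.0031  0.0337] turn 0.001
```

```bash
sed -i 's/O=np.array(\[.475,-.151,0\])/O=np.array([.4765,-.151,0])/' h.py
```

>>> jog_arm(steps="0 0 0 0\n0 0 0 0\n0 0 -0.04 0\n0 0 -0.04 0\n0 0 0 0", jaw=0.6)

```text
time: 5.85
tool_pos: [0.4799, -0.1603, 0.1717]
tcp_rot: [2.066, 2.359, 0.003]
wrist_force: [0.6, -0.1, 0.7]
width: 0.602
grip_force: 0.0
```

```bash
python3 -c "
from h import *
cv2.imwrite('pics/s2.png',bot.read_camera('side')[150:270,280:440,::-1].repeat(5,0).repeat(5,1))
to(cl(-.117,0,.018),AZ,True)"
```

```text
pos [ 0.4785 -0.1597  0.1695] tilt -1.0 az 0.132 q6 -0.5 d [ 0.1261 -0.0011  0.1514] turn 0.002
```

View pics/s2.png

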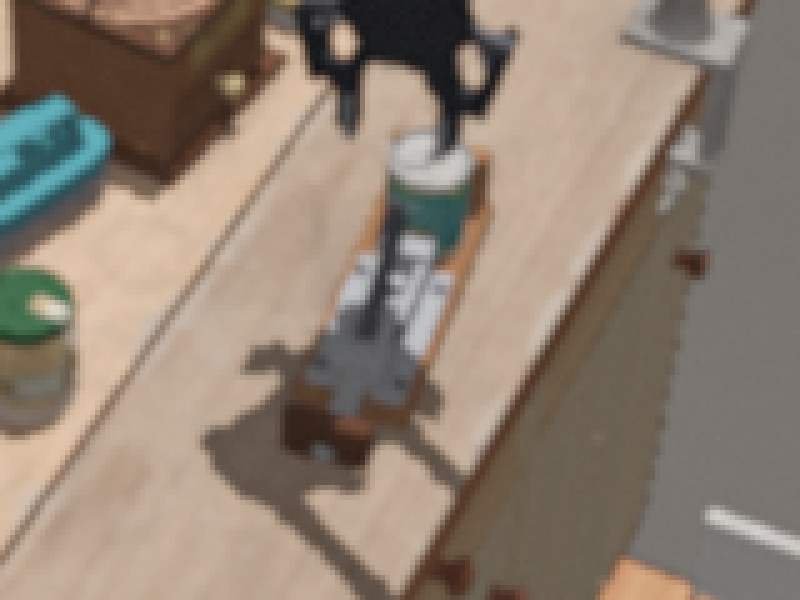

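The pawl is now up, with its tab at about (395,215) in the crop and the tin still standing. The handle block is at about (328,430).

>>> jog_arm(steps="0.045 0 0 0\n0.045 0 0 0\n0.036 -0.001 0.02 0\n0 0 0.04 0\n0 0 0 0", jaw=1.0)

```text
time: 6.52
tool_pos: [0.4553, -0.0336, 0.1035]
tcp_rot: [-2.063, -2.357, 0.01]
wrist_force: [0.0, 0.0, -0.1]
width: 0.997
grip_force: 0.0
```

```bash
python3 -c "
from h import *
to(cl(-.117,0,.018),AZ,True)"
```

```text
pos [ 0.4553 -0.0336  0.1035] tilt -0.99994 az 0.133 q6 -0.26 d [-0.0024  0.0067  0.0855] turn 0.003
```

>>> jog_arm(steps="0 0 0 0\n0 0 0 0")

```text
time: 6.78
tool_pos: [0.4615, -0.0351, 0.1095]
tcp_rot: [2.07, 2.361, 0.002]
wrist_force: [-0.8, 0.8, 0.3]
width: 1.005
grip_force: 0.0
```

```bash
python3 -c "
from h import *
to(cl(-.117,0,.018),AZ,True)"
```

```text
pos [ 0.4615 -0.0351  0.1095] tilt -1.0 az 0.131 q6 -0.26 d [ 0.0002 -0.0004  0.0915] turn 0.001
```

>>> jog_arm(steps="0 0 0.03 0\n0 0 0.035 0\n0 0 0.0265 0\n0 0 0 0\n0 0 0 0")

```text
time: 7.4
tool_pos: [0.4618, -0.0349, 0.0182]
tcp_rot: [2.069, 2.361, 0.002]
wrist_force: [1.0, 0.0, 0.1]
width: 0.999
grip_force: 0.0
```

>>> jog_arm(steps="0 0 0 0\n0 0 0 0\n0 0 0 0\n0 0 0 0", jaw=0, grip_n=70)

```text
time: 7.9
tool_pos: [0.4619, -0.0347, 0.0183]
tcp_rot: [2.068, 2.361, 0.002]
wrist_force: [-1.7, 0.6, 5.8]
width: 0.687
grip_force: 73.4
```

```bash
python3 -c "
from h import *
to(cl(-.117,0,.018),AZ,True)"
```

```text
pos [ 0.4619 -0.0347  0.0183] tilt -1.0 az 0.132 q6 -0.26 d [-0.0002 -0.0006  0.0003] turn 0.002
```

>>> jog_arm(steps="0.01 0 -0.001 0\n0.02 0 0 0\n0.02 0 0 0\n0.02 0 0 0\n0.02 0 0 0")

```text
time: 8.52
tool_pos: [0.4484, 0.0555, 0.018]
tcp_rot: [2.069, 2.363, 0.0]
wrist_force: [0.2, -1.9, -0.6]
width: 0.691
grip_force: 74.8
```

>>> jog_arm(steps="0.025 0 0 0\n0.025 0 0 0\n0.025 0 0 0\n0 0 0 0\n0 0 0 0")

```text
time: 9.15
tool_pos: [0.438, 0.129, 0.0174]
tcp_rot: [-2.069, -2.364, 0.001]
wrist_force: [0.1, 0.4, -2.4]
width: 0.689
grip_force: 75.3
```

```bash
python3 -c "
from h import *
cv2.imwrite('pics/s3.png',bot.read_camera('side')[150:330,230:430,::-1].repeat(3,0).repeat(3,1))
to(cl(-.282,0,.006),AZ,True)"
```

```text
pos [0.4382 0.1287 0.0174] tilt -1.0 az 0.132 q6 0.1 d [-0.0003  0.0016  0.0114] turn 0.002
```

View pics/s3.png

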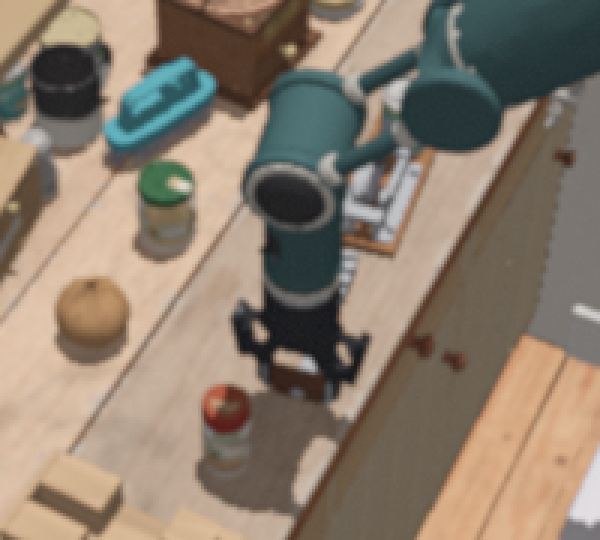

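The bar hangs fully clear of the clamp, with the handle in the gripper at about (300,380). The spice jar at (227,430) is untouched. I'll lower the bar and let go.

>>> jog_arm(steps="0 0 0.006 0\n0 0 0.004 0\n0 0 0.0015 0\n0 0 0 0\n0 0 0 0")

```text
time: 9.82
tool_pos: [0.4383, 0.1285, 0.0067]
tcp_rot: [-2.07, -2.362, 0.002]
wrist_force: [-4.1, -2.1, 8.6]
width: 0.69
grip_force: 76.4
```

>>> jog_arm(steps="0 0 0 0\n0 0 0 0\n0 0 0 0\n0 0 0 0\n0 0 0 0", jaw=1.0)

```text
time: 10.45
tool_pos: [0.4386, 0.1291, 0.0061]
tcp_rot: [-2.07, -2.363, 0.0]
wrist_force: [-0.0, 0.5, -0.3]
width: 1.003
grip_force: 0.0
```

```bash
python3 -c "
from h import *
to(cl(-.194,0,.003),AZ,True)"
```

```text
pos [0.4386 0.1291 0.0061] tilt -1.0 az 0.132 q6 0.1 d [-0.0886  0.0012  0.0031] turn 0.002
```

>>> jog_arm(steps="0 0 -0.05 0\n0 0 -0.06 0\n0 0 -0.06 0\n-0.06 0 0 0\n-0.06 0 0 0")

```text
time: 11.08
tool_pos: [0.4555, 0.0095, 0.1779]
tcp_rot: [2.064, 2.364, 0.004]
wrist_force: [1.3, -0.2, -0.1]
width: 0.998
grip_force: 0.0
```

>>> jog_arm(steps="-0.06 0 0 0\n-0.06 0 0 0\n-0.06 0 0 0\n0 0 0 0\n0 0 0 0")

```text
time: 11.7
tool_pos: [0.4776, -0.1681, 0.1758]
tcp_rot: [-2.071, -2.361, -0.0]
wrist_force: [-0.4, 1.0, 0.3]
width: 1.001
grip_force: 0.0
```

Run:
```python
from h import *
im={n:np.mean([bot.read_camera(n) for _ in range(4)],0).astype(np.uint8)[:,:,::-1] for n in("top","side")}
for n in im: cv2.imwrite(f"pics/{n}4.png",im[n])
a=cv2.resize(im["top"][195:290,135:355],None,fx=3.6,fy=3.6,interpolation=2)
b=cv2.resize(im["side"][205:370,215:375],None,fx=3.6,fy=3.6,interpolation=2)
cv2.imwrite('pics/t4c.png',a);cv2.imwrite('pics/s4c.png',b)
print(bot.read_state()["tool_pos"],bot.read_state()["time"])
```

```text
[ 0.47817912 -0.16748211  0.17624039] 12.1
```

View pics/t4c.png

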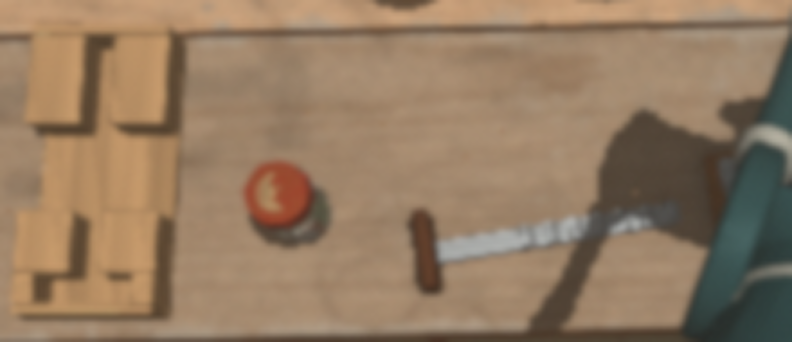

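View pics/s4c.png

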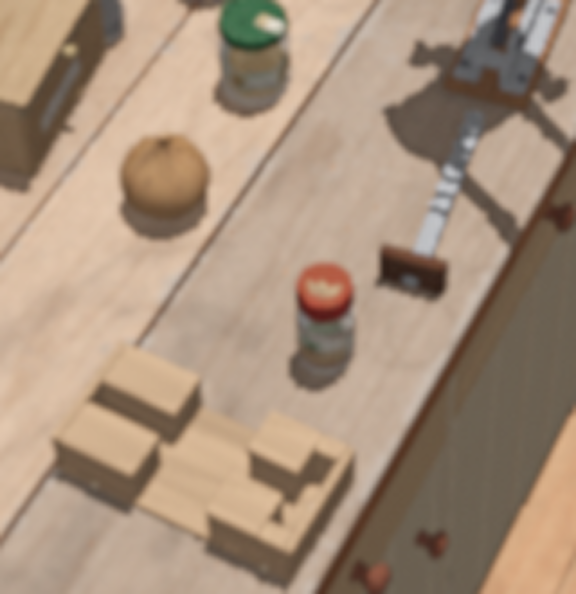

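The top view shows the case with corners near (35,32), (172,32), (155,315) and (13,315) in the crop. The handle is at (426,252) and the bar runs from there to about (675,212). In the side view the case's top corners are near (130,345), (355,450), (280,555) and (55,437). The jars and onion stand undisturbed. Next I'll measure these more precisely.

Run:
```python
from h import *
T=cv2.imread('pics/top4.png');S=cv2.imread('pics/side4.png')
g=lambda n,p,o,z: onz(n,(np.array(p)+.5)/3.6+np.array(o)-.5,z)
for n,p,o in(("top",[(172,32),(35,32),(13,315),(155,315)],(135,195)),("side",[(130,345),(55,437),(280,555),(355,450)],(215,205))):
    c=g(n,p,o,.05);print(n,c[:,:2].round(4).tolist(),c.mean(0).round(4))
    d=(c[0]+c[1]-c[2]-c[3])/2;print("L",np.linalg.norm(d).round(4),"yaw",np.arctan2(d[1],d[0]).round(4))
# predicted handle/bar from kinematics
Hc=np.array([.4386,.1291]);a=.132-np.pi/2;U=np.array([np.cos(a),np.sin(a)]);V=np.array([-U[1],U[0]])
def w(x,y,z): return [*(Hc+(x+.088)*U+y*V),z]
for n,I in(("top",T),("side",S)):
    pp=proj(n,[w(-.095,.03,.04),w(-.095,-.03,.04),w(-.081,-.03,.04),w(-.081,.03,.04),w(-.095,.03,0),w(-.095,-.03,0),w(-.081,-.03,0),w(-.081,.03,0)])
    hull=cv2.convexHull(pp.astype(np.float32))
    h=I.astype(int);x,y,ww,hh=cv2.boundingRect(hull);
    m=((h.max(2)<125)&(h[:,:,2]-h[:,:,0]>18)).astype(np.uint8)
    k=np.zeros_like(m);k[y-8:y+hh+8,x-8:x+ww+8]=1;m*=k
    nn,lab,st,ce=cv2.connectedComponentsWithStats(m);i=1+st[1:,4].argmax()
    mm=cv2.moments(hull);print(n,"pred hull",(mm['m10']/mm['m00']).__round__(2),(mm['m01']/mm['m00']).__round__(2),cv2.contourArea(hull),x,y,ww,hh,"blob",ce[i].round(2),st[i])
# bar plain end: bright grey along the bar
for n in("top","side"): print(n,"pred end",proj(n,[w(.095,0,.02),w(.095,0,0)]).round(1).tolist())
```

```text
top [[0.6008, 0.3112], [0.6028, 0.4107], [0.3956, 0.4157], [0.3934, 0.316]] [0.4982 0.3634 0.05  ]
L 0.2074 yaw -0.0237
side [[0.5956, 0.3142], [0.6028, 0.4121], [0.4017, 0.4237], [0.3932, 0.3199]] [0.4983 0.3675 0.05  ]
L 0.2019 yaw -0.0428
top pred hull 252.88 264.59 170.21668077027425 247 251 11 27 blob [252.64 264.83] [248 253  10  24 166]
side pred hull 328.81 279.82 238.27498598303646 318 271 22 18 blob [329.29 280.43] [320 274  19  14 167]
top pred end [[321.5, 254.2], [321.3, 255.5]]
side pred end [[347.1, 236.1], [346.8, 240.1]]
```

Run:
```python
from h import *
I=np.mean([cv2.imread('pics/top4.png').astype(float),cv2.imread('pics/top0.png').astype(float)],0)
g=cv2.resize(I.astype(np.float32),None,fx=1,fy=1)
gray=I.mean(2);yel=I[:,:,2]-I[:,:,0]
C=np.array([.4983,.3630]);a=-.03;U=np.array([np.cos(a),np.sin(a)]);V=np.array([-U[1],U[0]])
def scan(x,y,dx,dy,ch,r=.012):
    t=np.linspace(-r,r,49);P=[[*(C+(x+dx*k)*U+(y+dy*k)*V),.05] for k in t]
    q=proj("top",P).astype(np.float32);s=cv2.remap(ch.astype(np.float32),q[:,:1],q[:,1:],cv2.INTER_CUBIC).ravel()
    d=np.abs(np.gradient(s));d[d<.4*d.max()]=0
    i=d.argmax();lo=i
    while lo>0 and d[lo-1]>0: lo-=1
    hi=i
    while hi<48 and d[hi+1]>0: hi+=1
    return (t[lo:hi+1]*d[lo:hi+1]).sum()/d[lo:hi+1].sum(),np.ptp(s)
for nm,ch in(("gray",gray),("yel",yel)):
    for lab,pts,dr in(("left",[(x,.05) for x in(.04,.06,.08,.095,-.04,-.055,-.07)],(0,1)),("right",[(x,-.05) for x in(.04,.06,.08,.095,-.04,-.055,-.07)],(0,1)),
      ("far",[(.106,y) for y in(-.04,-.03,-.02,.02,.03,.04)],(1,0)),("near",[(-.106,y) for y in(-.04,-.02,0,.02,.04)],(1,0)),
      ("farblk-32",[(.032,y) for y in(-.04,-.03,-.02,.02,.03,.04)],(1,0)),
      ("slotL",[(x,.011) for x in(.04,.05,.06,.07,.08,-.045,-.06)],(0,1)),("slotR",[(x,-.011) for x in(.04,.05,.06,.07,.08,-.045,-.06)],(0,1))):
        r=[scan(*p,*dr,ch,.010) for p in pts];print(nm,lab,[(round(q[0]*1e3,1),int(q[1])) for q in r])
```

```text
gray left [(np.float64(3.7), 18), (np.float64(2.4), 17), (np.float64(-1.1), 8), (np.float64(2.5), 24), (np.float64(2.0), 15), (np.float64(2.4), 8), (np.float64(1.4), 5)]
gray right [(np.float64(3.5), 74), (np.float64(2.7), 77), (np.float64(3.6), 76), (np.float64(2.3), 75), (np.float64(3.0), 71), (np.float64(3.0), 74), (np.float64(2.0), 73)]
gray far [(np.float64(-6.1), 18), (np.float64(-0.2), 24), (np.float64(0.0), 25), (np.float64(-7.1), 20), (np.float64(-1.8), 20), (np.float64(-1.8), 20)]
gray near [(np.float64(-1.3), 44), (np.float64(3.7), 48), (np.float64(3.8), 46), (np.float64(3.6), 49), (np.float64(-2.0), 42)]
gray farblk-32 [(np.float64(3.5), 81), (np.float64(-5.3), 74), (np.float64(3.7), 70), (np.float64(3.0), 84), (np.float64(-6.0), 73), (np.float64(3.0), 67)]
gray slotL [(np.float64(2.5), 77), (np.float64(3.2), 77), (np.float64(3.4), 76), (np.float64(2.3), 76), (np.float64(3.1), 77), (np.float64(-8.6), 71), (np.float64(2.7), 75)]
gray slotR [(np.float64(9.1), 17), (np.float64(9.4), 20), (np.float64(9.7), 14), (np.float64(9.1), 15), (np.float64(9.2), 17), (np.float64(9.6), 1
[... 441 characters left out ...]
3), 10), (np.float64(-7.0), 13), (np.float64(3.0), 9), (np.float64(-7.1), 9)]
yel near [(np.float64(3.5), 35), (np.float64(3.4), 37), (np.float64(3.2), 38), (np.float64(3.2), 40), (np.float64(3.0), 35)]
yel farblk-32 [(np.float64(3.4), 47), (np.float64(-5.3), 45), (np.float64(3.7), 42), (np.float64(2.8), 49), (np.float64(2.9), 43), (np.float64(2.8), 43)]
yel slotL [(np.float64(2.5), 45), (np.float64(3.1), 46), (np.float64(3.4), 46), (np.float64(2.3), 45), (np.float64(2.9), 47), (np.float64(-8.6), 42), (np.float64(2.6), 45)]
yel slotR [(np.float64(9.1), 10), (np.float64(9.3), 12), (np.float64(9.7), 8), (np.float64(9.1), 10), (np.float64(9.2), 10), (np.float64(9.7), 10), (np.float64(9.2), 15)]
```

Run:
```python
from h import *
C=np.array([.5017,.3658]);a=-.026;U=np.array([np.cos(a),np.sin(a)]);V=np.array([-U[1],U[0]])
for n in("top","side"):
  I=cv2.imread(f'pics/{n}4.png').astype(float)
  def scan(x,y,dx,dy,ch,r=.008):
    t=np.linspace(-r,r,65);P=[[*(C+(x+dx*k)*U+(y+dy*k)*V),.05] for k in t]
    q=proj(n,P).astype(np.float32);s=cv2.remap(ch.astype(np.float32),q[:,:1],q[:,1:],cv2.INTER_CUBIC).ravel()
    d=np.gradient(s);i=np.abs(d).argmax();return round(float(t[i]*1e3),1),int(np.ptp(s))
  for nm,ch in(("gray",I.mean(2)),("yel",I[:,:,2]-I[:,:,0])):
    for lab,pts,dr in(("left",[(x,.05) for x in(.045,.06,.08,-.045,-.055,-.07)],(0,1)),("right",[(x,-.05) for x in(.045,.06,.08,-.045,-.055,-.07)],(0,1)),
      ("far",[(.106,y) for y in(-.04,-.02,.02,.04)],(1,0)),("near",[(-.106,y) for y in(-.04,-.02,0,.02,.04)],(1,0)),
      ("x32",[(.032,y) for y in(-.04,-.03,-.02,.02,.03,.04)],(1,0)),("x-32",[(-.032,y) for y in(-.04,-.03,-.02,.02,.03,.04)],(1,0)),("x-77",[(-.077,y) for y in(-.025,-.02,.02,.025)],(1,0)),
      ("slotL",[(x,.011) for x in(.045,.06,.07,.08,-.045,-.06)],(0,1)),("slotR",[(x,-.011) for x in(.045,.06,.07,.08,-.045,-.06)],(0,1))):
        print(n,nm,lab,*[scan(*p,*dr,ch) for p in pts])
```

```text
top gray left (-0.5, 17) (0.0, 15) (-3.5, 8) (0.0, 16) (-1.3, 10) (0.5, 11)
top gray right (0.8, 80) (-0.7, 81) (0.5, 80) (0.3, 74) (0.3, 77) (-1.0, 81)
top gray far (-4.5, 19) (-4.5, 28) (3.5, 21) (3.5, 16)
top gray near (-5.5, 45) (0.3, 50) (0.8, 48) (0.8, 48) (1.2, 37)
top gray x32 (-0.3, 81) (-0.5, 71) (-5.5, 59) (-0.7, 85) (-0.7, 73) (-0.7, 61)
top gray x-32 (2.8, 6) (2.0, 7) (2.5, 7) (1.5, 2) (-2.5, 5) (8.0, 14)
top gray x-77 (0.5, 58) (1.0, 52) (0.5, 65) (0.8, 80)
top gray slotL (-0.3, 81) (0.8, 79) (-1.3, 81) (-0.3, 80) (-1.5, 73) (-0.3, 80)
top gray slotR (8.0, 31) (8.0, 23) (8.0, 27) (8.0, 28) (7.5, 30) (7.0, 31)
top yel left (-1.0, 37) (0.5, 36) (-0.3, 30) (0.0, 34) (-0.7, 32) (0.5, 34)
top yel right (0.8, 48) (-0.7, 49) (0.5, 48) (0.3, 45) (0.3, 46) (-1.0, 47)
top yel far (1.0, 10) (-4.8, 8) (-0.5, 8) (-5.5, 6)
top yel near (-0.3, 37) (0.0, 40) (-0.7, 40) (-0.7, 39) (-0.7, 35)
top yel x32 (-0.3, 47) (-0.5, 43) (-5.5, 36) (-0.7, 51) (-0.7, 43) (-0.7, 44)
top yel x-32 (2.8, 4) (2.0, 4) (-2.0, 4) (3.5, 2) (-5.2, 4) (0.0, 35)
top yel x-77 (0.5, 34) (1.0, 31) (0.5, 37) (0.8, 4
[... 775 characters left out ...]
) (1.7, 90) (-0.3, 91) (1.2, 92) (0.8, 101) (-0.3, 98)
side yel left (2.0, 27) (2.5, 26) (2.3, 26) (2.5, 26) (1.2, 26) (2.3, 25)
side yel right (-1.5, 28) (-0.7, 27) (-0.5, 30) (-0.5, 24) (-1.3, 23) (0.8, 23)
side yel far (-1.0, 21) (-0.5, 14) (-3.0, 12) (-2.3, 12)
side yel near (-2.0, 24) (-3.5, 29) (-3.0, 30) (-4.5, 30) (-3.5, 29)
side yel x32 (-3.0, 26) (-2.8, 29) (-2.5, 28) (-8.0, 14) (-4.0, 29) (-4.0, 30)
side yel x-32 (-0.3, 24) (-1.3, 19) (-2.3, 2) (-0.5, 2) (1.2, 1) (0.5, 2)
side yel x-77 (-2.3, 27) (-2.5, 27) (-1.7, 12) (-8.0, 19)
side yel slotL (-2.5, 27) (-2.0, 27) (-3.0, 27) (-2.3, 28) (-8.0, 9) (-1.5, 26)
side yel slotR (1.5, 27) (2.0, 25) (0.0, 25) (1.5, 26) (0.8, 26) (2.8, 27)
```

Add to h.py:
```python
C=np.array([.5017,.3655]);CA=-.026
```

```text
(no output)
```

>>> jog_arm(steps="0.055 0 0 0\n0.055 0 0 0\n0.055 0 0 0\n0.054 0 0 0\n0 0 0 0", jaw=0.6)

```text
time: 12.72
tool_pos: [0.4485, 0.0521, 0.1763]
tcp_rot: [-2.063, -2.369, -0.001]
wrist_force: [-0.2, 0.1, 0.2]
width: 0.599
grip_force: 0.0
```

>>> jog_arm(steps="0 0 0.05 0\n0 0 0.02 0\n0 0 0 0\n0 0 0 0")

```text
time: 13.22
tool_pos: [0.4502, 0.0482, 0.1071]
tcp_rot: [2.07, 2.362, 0.001]
wrist_force: [0.2, 0.4, -0.4]
width: 0.604
grip_force: 0.0
```

```bash
python3 -c "
from h import *
to((.4491,.0498,.003),.132,True)"
```

```text
pos [0.4502 0.0482 0.1071] tilt -1.0 az 0.131 q6 -0.08 d [ 0.0017 -0.0011  0.1041] turn -0.001
```

>>> jog_arm(steps="0.0017 -0.001 0.04 0\n0 0 0.04 0\n0 0 0.024 0\n0 0 0 0\n0 0 0 0")

```text
time: 13.85
tool_pos: [0.45, 0.0502, 0.0039]
tcp_rot: [2.069, 2.361, 0.003]
wrist_force: [-0.1, 0.1, 1.1]
width: 0.6
grip_force: 0.0
```

>>> jog_arm(steps="0 0 0 0\n0 0 0 0\n0 0 0 0\n0 0 0 0\n0 0 0 0", jaw=0, grip_n=80)

```text
time: 14.48
tool_pos: [0.4494, 0.0504, 0.0037]
tcp_rot: [2.068, 2.362, 0.002]
wrist_force: [-2.2, -0.5, 7.7]
width: 0.161
grip_force: 78.7
```

```bash
python3 -c "
from h import *
to((.4491,.0498,.003),.132,True)"
```

```text
pos [0.4494 0.0504 0.0037] tilt -1.0 az 0.133 q6 -0.08 d [-0.0005 -0.0004  0.0007] turn 0.001
```

>>> jog_arm(steps="0 0 -0.02 0\n0 0 -0.045 0\n0 0 -0.045 0\n0 0 -0.04 0\n0 0 0 -0.162")

```text
time: 15.1
tool_pos: [0.4511, 0.0505, 0.1567]
tcp_rot: [1.863, 2.521, 0.009]
wrist_force: [0.0, -0.3, -2.7]
width: 0.158
grip_force: 78.6
```

>>> jog_arm(steps="0 0 0 -0.125\n0 0 0 -0.125\n0 0 0 -0.125\n0 0 0 -0.125\n0 0 0 -0.125")

```text
time: 15.72
tool_pos: [0.4476, 0.0503, 0.1521]
tcp_rot: [-0.999, -2.978, 0.0]
wrist_force: [-0.7, -0.2, -1.5]
width: 0.163
grip_force: 78.6
```

>>> jog_arm(steps="0 0 0 -0.125\n0 0 0 -0.125\n0 0 0 -0.125\n0 0 0 -0.125\n0 0 0 -0.125")

```text
time: 16.35
tool_pos: [0.4476, 0.0503, 0.1521]
tcp_rot: [-0.035, -3.141, 0.0]
wrist_force: [-0.2, -1.0, -2.1]
width: 0.16
grip_force: 78.6
```

```bash
python3 -c "
from h import *
to((.4932,.3657,.0117),CA+np.pi/2,True)"
```

```text
pos [0.4476 0.0503 0.1521] tilt -1.0 az 1.548 q6 -1.49 d [-0.0375  0.3165  0.1404] turn 0.003
```

>>> jog_arm(steps="-0.0075 0.045 0 0.003\n-0.0075 0.055 0 0\n-0.0075 0.055 0 0\n-0.0075 0.055 0 0\n-0.0075 0.055 0 0")

```text
time: 16.98
tool_pos: [0.4931, 0.3158, 0.1521]
tcp_rot: [0.046, 3.141, -0.0]
wrist_force: [0.8, -0.6, -2.1]
width: 0.159
grip_force: 78.8
```

>>> jog_arm(steps="0 0.04 0 0\n0 0.0115 0 0\n0 0 0.03 0\n0 0 0.03 0\n0 0 0 0")

```text
time: 17.6
tool_pos: [0.4921, 0.363, 0.0889]
tcp_rot: [-0.047, -3.135, 0.007]
wrist_force: [-0.8, -0.3, -1.7]
width: 0.164
grip_force: 78.8
```

>>> jog_arm(steps="0 0 0 0\n0 0 0 0")

```text
time: 17.85
tool_pos: [0.4961, 0.366, 0.0942]
tcp_rot: [0.047, 3.139, 0.003]
wrist_force: [-0.7, 0.3, -1.4]
width: 0.157
grip_force: 78.8
```

Run:
```python
from h import *
to((.4932,.3657,.0117),CA+np.pi/2,True)
I=bot.read_camera("top");cv2.imwrite('pics/t5.png',I[:,:,::-1])
J=bot.read_camera("side");cv2.imwrite('pics/s5.png',J[:,:,::-1])
a=cv2.resize(I[195:290,125:215],None,fx=4.2,fy=5,interpolation=2);b=cv2.resize(J[270:370,210:310],(400,475),interpolation=2)
cv2.imwrite('pics/m5.png',np.hstack([a,b])[:,:,::-1])
```

```text
pos [0.4961 0.366  0.0942] tilt -1.0 az 1.541 q6 -0.95 d [ 0.0031 -0.0006  0.0824] turn -0.004
```

View pics/m5.png

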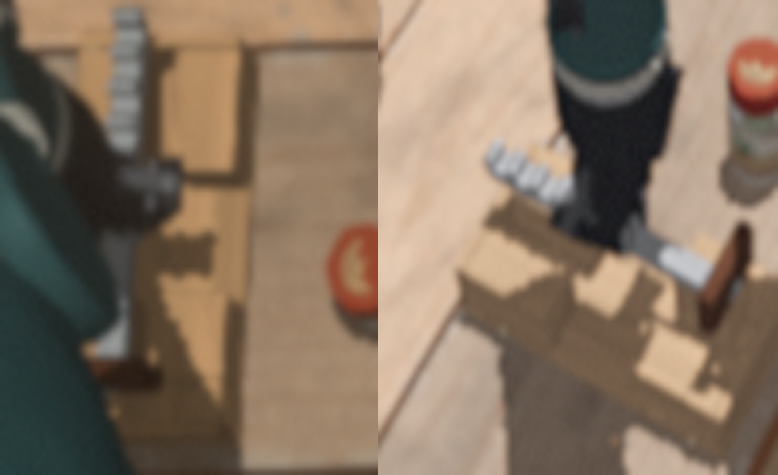

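The bar is held level over the case with the handle towards the robot. In the top panel its tip is at about (127,8) and the handle's right end is at about (160,372). I'll compare those with the kinematic prediction.

Run:
```python
from h import *
T=np.array([.4961,.366]);a=1.541-np.pi/2;U=np.array([np.cos(a),np.sin(a)]);V=np.array([-U[1],U[0]])
B=T+.0085*U;w=lambda x,y,z:[*(B+x*U+y*V),z+.0905]
p=proj("top",[w(.095,.008,.02),w(.095,-.008,.02),w(-.081,-.03,.04),w(-.095,-.03,.04)])
print(((p-[125,195]+.5)*[4.2,5]-.5).round(1).tolist())
I=cv2.imread('pics/t5.png').astype(int);P=np.array([w(x,0,.02) for x in(.085,.07,.055,.04,.025)]);
# bar centre per row: grey pixels (low saturation, bright)
sat=I.max(2)-I.min(2);q=proj("top",P)
for c,r in q:
    r=int(round(r));s=slice(int(c)-7,int(c)+8);print(round(c,1),r,sat[r,s].tolist())
J=cv2.imread('pics/s5.png').astype(int)
print("side tip",((proj("side",[w(.095,.008,.02),w(.095,-.008,.02),w(-.095,.03,.04),w(-.095,-.03,.04),w(-.095,-.03,0)])-[210,270]+.5)*[4,4.75]-.5+[378,0]).round(0).tolist())
```

```text
[[113.3, 15.1], [140.4, 15.4], [144.4, 358.6], [142.6, 387.7]]
154.5 201 [74, 75, 75, 73, 63, 38, 14, 3, 2, 3, 3, 6, 19, 45, 62]
154.1 207 [82, 81, 81, 75, 55, 27, 8, 3, 3, 2, 3, 4, 13, 23, 29]
153.6 213 [80, 81, 80, 73, 55, 27, 8, 3, 3, 3, 3, 4, 8, 16, 24]
153.1 219 [14, 23, 33, 33, 22, 9, 3, 2, 2, 2, 2, 4, 10, 20, 28]
152.7 225 [11, 10, 11, 9, 10, 10, 8, 5, 4, 3, 3, 4, 8, 15, 23]
side tip [[486.0, 158.0], [499.0, 137.0], [712.0, 306.0], [758.0, 223.0], [759.0, 262.0]]
```

Run:
```python
from h import *
s=bot.read_state();M=R.from_rotvec(s["tcp_rot"]).as_matrix();T=s["tool_pos"];az=np.arctan2(M[1,1],M[0,1]);print(T.round(4),az.round(4))
to((.4932,.3657,.0117),CA+np.pi/2,True)
I={n:bot.read_camera(n)[:,:,::-1] for n in("top","side")}
a=az-np.pi/2;U=np.array([np.cos(a),np.sin(a)]);V=np.array([-U[1],U[0]])
B=T[:2]+.0085*U;w=lambda x,y,z:[*(B+x*U+y*V),z+T[2]-.0037]
h=I["side"].astype(int)
box=[w(x,y,z) for x in(-.095,-.081) for y in(-.03,.03) for z in(0,.04)]
hull=cv2.convexHull(proj("side",box).astype(np.float32));x,y,W,H=cv2.boundingRect(hull)
m=((h.max(2)<125)&(h[:,:,2]-h[:,:,0]>18)).astype(np.uint8);k=np.zeros_like(m);k[y-6:y+H+6,x-6:x+W+6]=1;m*=k
nn,lab,st,ce=cv2.connectedComponentsWithStats(m);i=1+st[1:,4].argmax();mm=cv2.moments(hull)
print("pred",mm['m10']/mm['m00'],mm['m01']/mm['m00'],x,y,W,H,"blob",ce[i],st[i])
for r in range(y-3,y+H+4): print(''.join('#' if m[r,c] else '.' for c in range(x-5,x+W+6)),''.join('#' if cv2.pointPolygonTest(hull,(c,r),False)>=0 else '.' for c in range(x-5,x+W+6)))
# tip in top: grey level along bar axis
q=proj("top",[w(.095+t/1000,0,.02) for t in range(-8,13)]).astype(np.float32)
sat=(I["top"].astype(int).max(2)-I["top"].astype(int).min(2)).astype(np.float32)
print(cv2.remap(sat,q[:,:1],q[:,1:],1).ravel().astype(int))
q=proj("side",[w(.095+t/1000,0,.01) for t in range(-8,13)]).astype(np.float32)
sat=(h.max(2)-h.min(2)).astype(np.float32)
print(cv2.remap(sat,q[:,:1],q[:,1:],1).ravel().astype(int))
```

```text
[0.4958 0.3661 0.0939] 1.5408
pos [0.4958 0.3661 0.0939] tilt -1.0 az 1.541 q6 -0.95 d [ 0.0028 -0.0006  0.0822] turn -0.004
pred 296.77836277883273 328.4074830208096 288 314 17 29 blob [299.12224449 335.84168337] [284 317  27  32 499]
...............#########.... ............................
.................#####...... ............................
............................ ............................
............................ ............................
............................ .................#..........
............................ .................####.......
.................###........ ................######......
................####........ ...............#######......
................#####....... ...............#######......
...............######....... ..............########......
...............######....... .............#########......
...............######....... .............#########......
..............#######....... ............##########......
..............#######....... ...........###########......
.............#######........ ...........###########.
[... 653 characters left out ...]
################### ......#########.............
.########################### ......########..............
...######################### ......#######...............
......###################### .......######...............
........#################### .........###................
..........################## ............................
..........################## ............................
..........################## ............................
..........################## ............................
.........##..############### ............................
[ 3  3  3  3  3  3  3  3  6  9 12 22 31 39 47 56 60 63 66 67 67]
[ 3  3  3  3  3  3  4  4  4  3  3  5  9 15 22 30 38 45 48 50 51]
```

Run:
```python
from h import *
Hc=np.array([.4386,.1291]);a=.132-np.pi/2;U=np.array([np.cos(a),np.sin(a)]);V=np.array([-U[1],U[0]])
w=lambda x,y,z:[*(Hc+(x+.088)*U+y*V),z]
I={n:cv2.imread(f'pics/{n}4.png').astype(int) for n in("top","side")}
for n,z in(("top",.02),("side",.01)):
    sat=(I[n].max(2)-I[n].min(2)).astype(np.float32)
    for lab,x0 in(("tip",.095),("handle inner",-.081)):
        q=proj(n,[w(x0+t/1000,0,z if x0>0 else .012) for t in range(-12,13)]).astype(np.float32)
        print(n,lab,cv2.remap(sat,q[:,:1],q[:,1:],1).ravel().astype(int))
# held: teeth edge / handle inner in side5 and top5
s=bot.read_state();M=R.from_rotvec(s["tcp_rot"]).as_matrix();T=s["tool_pos"];a=np.arctan2(M[1,1],M[0,1])-np.pi/2;U=np.array([np.cos(a),np.sin(a)]);V=np.array([-U[1],U[0]])
B=T[:2]+.0085*U;w2=lambda x,y,z:[*(B+x*U+y*V),z+T[2]-.0037]
for n in("top","side"):
    J=cv2.imread(f'pics/{n[0]}5.png').astype(int);sat=(J.max(2)-J.min(2)).astype(np.float32)
    q=proj(n,[w2(-.081+t/1000,0,.012) for t in range(-12,13)]).astype(np.float32)
    print(n,"held handle inner",cv2.remap(sat,q[:,:1],q[:,1:],1).ravel().astype(int))
    q=proj(n,[w2(-.088+t/1000,-.02,.04) for t in range(-20,21)]).astype(np.float32)
    print(n,"held handle top across",cv2.remap(J.mean(2).astype(np.float32),q[:,:1],q[:,1:],1).ravel().astype(int))
    q=proj(n,[w(-.088+t/1000,-.02,.04) for t in range(-20,21)]).astype(np.float32)
    print(n,"rest handle top across",cv2.remap(I[n].mean(2).astype(np.float32),q[:,:1],q[:,1:],1).ravel().astype(int))
```

```text
top tip [ 4  4  4  4  4  4  4  4  5  4  4  4  4  5  6  8 10 13 16 19 21 23 24 24
 24]
top handle inner [46 49 51 51 52 50 49 46 39 32 25 18 11  8  5  3  3  2  2  2  2  3  3  2
  2]
side tip [ 2  2  3  2  3  3  3  3  3  3  2  1  1  1  1  1  1  2  2  3  4  5  7 10
 12]
side handle inner [ 1  1  1  2  4  6  8 10 14 18 21 24 26 28 29 32 34 37 40 43 46 49 52 54
 52]
top held handle inner [14 14 15 15 17 18 20 22 24 26 28 31 34 35 33 31 24 17 11  6  2  2  2  2
  2]
top held handle top across [61 61 61 60 60 59 58 58 56 55 51 47 43 39 35 33 31 31 30 30 31 32 33 32
 33 36 39 46 52 58 64 70 73 75 76 77 77 77 77 76 76]
top rest handle top across [136 137 137 137 136 135 133 130 128 128 130 132 141 150 159 163 167 168
 168 167 166 165 163 161 159 155 149 145 140 136 133 132 130 130 130 129
 129 129 128 128 128]
side held handle inner [ 9  8  8 11 15 20 26 32 38 43 47 51 55 58 60 59 55 49 40 29 17 10  6  3
  2]
side held handle top across [180 180 181 181 182 180 178 176 168 159 151 133 116 100  83  66  50  45
  40  35  37  39  42  57  72  91 111 131 150 159 168 174 176 176 176 175
 174 173 172 172 172]
side rest handle top across [177 175 173 171 168 166 164 164 168 173 179 184 188 192 193 193 192 192
 191 191 190 189 187 184 180 177 173 170 168 167 165 164 164 163 163 164
 165 165 166 167 167]
```

The bar sits in the grip as predicted, within about 1 mm, so it hasn't slipped. I'll correct the alignment and lower it.

>>> jog_arm(steps="0.0025 -0.0006 0 -0.004\n0 0 0.02 0\n0 0 0.01 0\n0 0 0 0\n0 0 0 0")

```text
time: 18.68
tool_pos: [0.4923, 0.365, 0.0618]
tcp_rot: [-0.04, -3.141, 0.0]
wrist_force: [0.0, -0.1, -2.0]
width: 0.162
grip_force: 78.9
```

```bash
python3 -c "
from h import *
to((.4932,.3657,.0117),CA+np.pi/2,True)"
```

```text
pos [0.4923 0.365  0.0618] tilt -1.0 az 1.545 q6 -0.95 d [-0.0009  0.0007  0.0501] turn 0.0
```

>>> jog_arm(steps="-0.0009 0.0007 0 0\n0 0 0.01 0\n0 0 0.01 0\n0 0 0 0\n0 0 0 0")

```text
time: 19.3
tool_pos: [0.4931, 0.3656, 0.0418]
tcp_rot: [-0.04, -3.141, 0.0]
wrist_force: [-0.8, -0.7, -1.9]
width: 0.16
grip_force: 78.9
```

```bash
python3 -c "
from h import *
to((.4932,.3657,.0117),CA+np.pi/2,True)"
```

```text
pos [0.4931 0.3656 0.0418] tilt -1.0 az 1.545 q6 -0.95 d [-0.0001  0.0001  0.0301] turn 0.0
```

>>> jog_arm(steps="0 0 0.01 0\n0 0 0.01 0\n0 0 0.006 0\n0 0 0 0\n0 0 0 0")

```text
time: 19.92
tool_pos: [0.4934, 0.3658, 0.0162]
tcp_rot: [0.041, 3.141, 0.0]
wrist_force: [0.6, -0.2, -0.7]
width: 0.16
grip_force: 78.9
```

>>> jog_arm(steps="0 0 0.002 0\n0 0 0.0015 0\n0 0 0 0\n0 0 0 0")

```text
time: 20.42
tool_pos: [0.4932, 0.3657, 0.0127]
tcp_rot: [0.041, 3.141, 0.0]
wrist_force: [1.0, -0.9, -0.7]
width: 0.157
grip_force: 78.9
```

>>> jog_arm(steps="0 0 0.001 0\n0 0 0 0\n0 0 0 0")

```text
time: 20.8
tool_pos: [0.4934, 0.3658, 0.0118]
tcp_rot: [0.041, 3.141, 0.0]
wrist_force: [-0.0, -0.1, -0.6]
width: 0.16
grip_force: 78.9
```

>>> jog_arm(steps="0 0 0 0\n0 0 0 0\n0 0 0 0\n0 0 0 0", jaw=0.5)

```text
time: 21.3
tool_pos: [0.4933, 0.3658, 0.0117]
tcp_rot: [0.041, 3.141, 0.0]
wrist_force: [-0.0, 0.6, -0.2]
width: 0.501
grip_force: 0.0
```

>>> jog_arm(steps="0 0 -0.03 0\n0 0 -0.05 0\n0 0 -0.06 0\n0 0 -0.06 0\n0 0 0 0")

```text
time: 21.92
tool_pos: [0.4969, 0.3683, 0.2195]
tcp_rot: [0.04, 3.13, 0.012]
wrist_force: [1.2, 0.5, -0.4]
width: 0.498
grip_force: 0.0
```

>>> jog_arm(steps="0 -0.06 0 0\n0 -0.06 0 0\n0 -0.06 0 0\n0 -0.06 0 0\n0 0 0 0")

```text
time: 22.55
tool_pos: [0.486, 0.1221, 0.2104]
tcp_rot: [-0.049, -3.139, 0.002]
wrist_force: [0.2, 0.9, 0.4]
width: 0.502
grip_force: 0.0
```

Run:
```python
from h import *
to((.4932,.3657,.0117))
U=np.array([np.cos(CA),np.sin(CA)]);V=np.array([-U[1],U[0]]);w=lambda x,y,z:[*(C+x*U+y*V),z+.008]
for n in("top","side"):
    J=bot.read_camera(n)[:,:,::-1];cv2.imwrite(f'pics/{n}6.png',J);J=J.astype(int);g=J.mean(2).astype(np.float32);sat=(J.max(2)-J.min(2)).astype(np.float32)
    for x,z in((-.05,.012),(-.025,.012),(.02,.02),(.09,.02)):
        q=proj(n,[w(x,t/1000,z) for t in range(-14,15)]).astype(np.float32);print(n,"across x",x,cv2.remap(sat,q[:,:1],q[:,1:],1).ravel().astype(int))
    q=proj(n,[w(-.088+t/1000,.02,.04) for t in range(-20,21)]).astype(np.float32);print(n,"handle",cv2.remap(g,q[:,:1],q[:,1:],1).ravel().astype(int))
```

```text
pos [0.486  0.1221 0.2104] tilt -1.0 az 1.54 q6 -1.34 d [1.000e-04 2.439e-01 1.984e-01] turn 0
top across x -0.05 [84 84 84 84 84 85 85 85 83 80 76 67 58 47 35 21 15  9  5  5  5  7 11 15
 21 26 30 34 37]
top across x -0.025 [74 71 63 56 47 39 31 27 24 21 18 16 14 11  8  6  5  4  7  9 17 26 36 46
 57 66 71 76 77]
top across x 0.02 [63 53 43 31 19 12  7  3  3  2  2  2  2  2  2  3  4  4  8 14 19 28 38 48
 57 65 70 74 77]
top across x 0.09 [72 78 80 82 82 81 79 74 68 62 50 38 27 19 10  7  5  4  5  6  9 12 16 20
 24 28 31 34 36]
top handle [ 98 100 109 121 132 136 140 140 137 134 126 116 106  93  80  71  63  57
  57  57  57  59  60  60  59  60  61  62  70  78  89 102 115 126 135 143
 146 150 151 150 150]
side across x -0.05 [38 36 33 28 23 19 17 19 23 27 34 41 48 55 58 61 63 65 65 65 65 65 64 64
 64 64 64 64 64]
side across x -0.025 [64 63 58 50 42 33 26 20 16 17 21 26 32 38 41 44 45 45 47 48 48 49 52 54
 55 57 60 61 62]
side across x 0.02 [63 62 61 57 51 44 36 27 18 12  8  5  3  3  3  3  4  4  4  3  3  3  3  3
  3  3  3  3  6]
side across x 0.09 [39 39 37 34 30 25 19 14 11  8 11 15 20 27 35 42 49 54 58 61 63 64 64 64
 64 64 64 64 64]
side handle [116 130 143 155 163 162 159 152 137 119 100  83  69  58  59  61  66  70
  73  77  77  78  79  80  82  86  93 102 112 125 140 154 164 172 179 182
 183 184 184 183 183]
```

The fit looks centred. I've used all 10 picture views, so I'll check that the bar is fully home with a gentle touch, fingers shut, on the tooth tops. Contact is expected at about z = 0.028.

>>> jog_arm(steps="0 0.06 0 0\n0 0.06 0 0\n0 0.06 0 0\n-0.009 0.064 0 0\n0 0 0 0", jaw=0)

```text
time: 23.28
tool_pos: [0.5008, 0.3734, 0.2103]
tcp_rot: [-0.03, -3.14, -0.002]
wrist_force: [-0.4, 0.0, -0.5]
width: -0.001
grip_force: 0.0
```

>>> jog_arm(steps="0 0 0.05 0\n0 0 0.05 0\n0 0 0.04 0\n0 0 0.02 0\n0 0 0 0")

```text
time: 23.9
tool_pos: [0.5005, 0.3669, 0.05]
tcp_rot: [-0.04, -3.138, 0.003]
wrist_force: [-0.1, 0.5, 1.0]
width: 0.001
grip_force: 0.0
```

>>> jog_arm(steps="0 0 0 0\n0 0 0 0")

```text
time: 24.15
tool_pos: [0.5035, 0.3685, 0.0541]
tcp_rot: [0.04, 3.138, 0.004]
wrist_force: [0.7, 0.9, 1.0]
width: -0.001
grip_force: 0.0
```

```bash
python3 -c "
from h import *
to((*C,.032))"
```

```text
pos [0.5035 0.3685 0.0541] tilt -0.99999 az 1.545 q6 -0.95 d [ 0.0018 -0.0031  0.022 ] turn 0
```

>>> jog_arm(steps="0.0018 -0.003 0.012 0\n0 0 0.008 0\n0 0 0 0\n0 0 0 0")

```text
time: 24.65
tool_pos: [0.5, 0.3644, 0.0314]
tcp_rot: [-0.04, -3.141, 0.0]
wrist_force: [-0.1, -0.4, 0.3]
width: 0.002
grip_force: 0.0
```

>>> jog_arm(steps="0 0 0.002 0\n0 0 0 0\n0 0 0 0")

```text
time: 25.02
tool_pos: [0.5002, 0.3645, 0.0298]
tcp_rot: [0.04, 3.141, 0.0]
wrist_force: [0.1, 0.2, 0.4]
width: 0.002
grip_force: 0.0
```

>>> jog_arm(steps="0 0 0.002 0\n0 0 0 0\n0 0 0 0")

```text
time: 25.4
tool_pos: [0.5004, 0.3646, 0.028]
tcp_rot: [0.041, 3.141, 0.001]
wrist_force: [-1.1, -1.1, 3.3]
width: 0.0
grip_force: 1.6
```

>>> jog_arm(steps="0 0 0.0015 0\n0 0 0 0\n0 0 0 0")

```text
time: 25.78
tool_pos: [0.5005, 0.3647, 0.028]
tcp_rot: [0.04, 3.141, 0.001]
wrist_force: [-3.0, -1.3, 12.3]
width: 0.002
grip_force: 5.7
```

Contact came at exactly 0.028 m, so the bar is fully on the case floor. I'll retreat and hand in.

>>> jog_arm(steps="0 0 -0.02 0\n0 0 -0.05 0\n0 0 -0.06 0\n0 0 -0.05 0\n0 0 0 0")

```text
time: 26.4
tool_pos: [0.5034, 0.3667, 0.2135]
tcp_rot: [0.04, 3.131, 0.011]
wrist_force: [0.3, 0.4, -1.0]
width: 0.001
grip_force: 0.0
```

>>> jog_arm(steps="0 0 0 0\n0 0 0 0\n0 0 0 0")

```text
time: 26.78
tool_pos: [0.4992, 0.3638, 0.2041]
tcp_rot: [-0.04, -3.138, 0.003]
wrist_force: [-0.1, -0.5, -0.5]
width: 0.003
grip_force: 0.0
```

Run:
```python
from h import *
t=cv2.imread('pics/top6.png').astype(int)
print(bot.finish_job())
```

```text
the job is handed in; nothing more can be done
None
```

I swung the pawl up, drew the bar out and set it on the counter, then laid it in its case and handed in at 26.8 s; a touch check at z = 28 mm showed it fully home on the case floor, but the hand-in gave no verdict, and I didn't recheck the tin, jars or onion after placing the bar.

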